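Spread the garnets in the show case and close it

ROBOT

A 6-joint arm with a two-finger parallel gripper is mounted at the origin on a cart in front of the work surface, level with it; the furniture and walls round the work are solid. World frame = base frame: x ahead of the robot, y to its left, z up, the work surface at z = 0. Lengths are in m, angles in degrees, forces in N, time in s.
With the tool pointing down it reaches from about 0.375 to 0.9 m from the base axis. Payload 3.1 kg.
Tool frame: the origin (TCP) lies on the centre line of the jaws, within the pads' length; the fingertips stand 22 mm ahead of it and the grasp point (between the pads) lies 3 mm ahead of it; z points along the fingers, y is the line along which they close (so a half turn about z gives the same grasp; the last joint's range is limited). The gripper opens to 87 mm and grips with 3 to 60 N. Pads are 19 mm wide; open, the fingers measure 117 mm over their backs; the gripper's body (75 mm by 190 mm) begins 51 mm behind the grasp point.
Start: joints at [58.814, 30.224, 82.088, -0, 67.689, -10.227], TCP at [0.224, 0.584, 0.245] pointing down, gripper open.
Joint ranges: [-176.69, 176.69], [-43.24, 126.21], [12.49, 139.97], [-82, 262], [0, 151.66], [-163.58, 163.58]. Speed limits (degrees/s): [159.86, 159.86, 180, 180, 180, 180].

INTERFACE

Orientations are given as a 3x3 rotation matrix whose columns are the frame's x, y, z axes.
In Python, from rig import * gives the robot as it stands.
- The arm moves only by the shell command python3 -m jog 'ROWS'. ROWS is text: rows parted by semicolons, each of 7 numbers parted by spaces: the shift along the tool's x, y, z in mm, then the turn, a rotation vector about the tool's x, y, z in rad, then the finger opening in mm, from 0 to 87. In form: tx ty tz ax ay az fingers; .... A call has 1 to 12 rows; each row shifts and turns the commanded pose from where the row before left it, along the tool's axes as they then stand; what a row does not reach is not made up. A row lasts 1/8 s, in which the tool goes at most 62.5 mm and 10.7 degrees, less where a joint would pass 70% of its speed; a pose out of reach is approached as far as the arm can. A call with a gripper value outside its range is refused whole. The fingers move at their own pace and stop on an object; the grip force is fixed at half the most. Time passes only in rows, so rows that do not move let the fingers close. It gives the time, the measured TCP pose, the force, the opening and the grip force at its end, in the units of the state.
- read_state(): the state, without advancing time (a new reading comes with each control period).
- capture(name): name is "scene" or "top"; returns a dict with "color" (420x560x3 uint8, red, green, blue), "camera_matrix" (3x3 intrinsics, pixels), "R" (3x3) and "t" (3): a world point X has camera coordinates R X + t. Camera axes: x right, y down, z forward; pixel columns grow to the right and rows downward; lengths in m; the calibration is good to about 2 mm. A picture is of the moment at which its call begins. There is no depth.
- hand_in(): hands the job in; it is judged then, once.
Trained networks look in the newest picture that a camera, given by its name, has taken for a name from the list of things; names that differ only in an ending like _2 or _b are one class to them, and where a whole thing is asked for, a point or a joint stands for the part that bears it (a point fixed in the world has none). Each returns a list of dicts, best first, with "conf" (0 to 1); they miss things now and then, are a little off and sometimes report something else, mostly with a low value. They report only what shows in the picture. A call takes as long as a camera call.
- find_in(camera, target): "at" ([x, y, z] in m, in world coordinates, good to about 4 mm: the middle of the surface that is visible of it).
- trace(camera, target): "pixels" (420x560 bool, what is visible of it).
- place_of(camera, target): "at" ([x, y, z] in m, in world coordinates, good to about 4 mm: a listed point, or the origin of a listed thing).
The state is a dict: "time_s": time; "joint_positions": joint angles; "qvel": joint speeds; "tau": joint torques, N m; "position": TCP position; "tcp_rot": TCP orientation; "force": force on the tool from outside, world axes, zero at the start; "moment": the same for the moment, N m; "opening": opening from 0.0 (shut) to 1.0 (fully open); "grasp_force": force on a finger pad.
Only numpy, scipy, OpenCV 4.12 (cv2) and the standard library are available. Lean on these libraries where they do the work, as an engineer would, in place of code of your own. Each camera call takes 0.05 s, during which the arm holds its last target. There are 200 camera calls.

TASK

The five garnets lie in a heap in the wooden specimen case. Spread them over the case's floor in one even layer, at least one in each quarter of the case and at least two fingers' width (4 cm) of bare floor between any two, then gently close the glazed lid fully. Leave the things around the case where they are.

Things in the scene. Friction and masses are not known exactly. Their poses are not given: they have to be found in the camera images.
- case: flat open wooden specimen case, 230 mm (its x, front to back) x 320 mm (its y) outside, standing on the table and fixed there. Origin: centre of its underside, on the table; x points to its back (the hinge side, away from the robot), z up. Walls 10 mm thick, top edge 58 mm above the table; grey lined floor 210 x 300 mm inside, 10 mm above the table, so 48 mm deep
- case_floor (a point): centre of the case's inner floor, at floor level; axes as the case's
- lid (a joint): hinge of the glazed lid, along the case's far top edge. 0 = closed flat on the walls, grows as it opens; 1.7 to 1.85 at the start (just past upright, leaning away from the robot), stop at 1.95. Stiff: the lid stays at any angle; moving it takes 1 to 5 N at the free edge. Lid 230 mm (hinge to free edge) x 320 mm, 10 mm thick: wooden frame, 28 mm wide at the free edge, and a clear pane
- lid_hinge (a point): middle of the hinge line: on the case's far outer edge (115 mm behind the case's centre), 58 mm above the table, at the underside of the lid's hinge edge. It turns with the lid: when the lid is closed its axes are the case's
- lid_tab (a point): centre of the brass finger tab in the middle of the lid's free edge, 238 mm from the hinge line: 50 mm wide along the edge, 8 mm thick, standing 19 mm out from the edge in the lid's plane
- garnet1_c (a point): centre of a dark red garnet crystal, a chunky roundish many-faced stone about 40 mm across and 37 mm high, 50 to 100 g; its centre is about 18.5 mm above what it lies on. At the start it lies on top of the heap, its centre about 25 mm higher than the others
- garnet2_c (a point): centre of a dark red garnet crystal, a chunky roundish many-faced stone about 40 mm across and 37 mm high, 50 to 100 g; its centre is about 18.5 mm above what it lies on. At the start one of the four at the bottom of the heap, in a square of about 45 mm pitch
- garnet3_c (a point): centre of a dark red garnet crystal, a chunky roundish many-faced stone about 40 mm across and 37 mm high, 50 to 100 g; its centre is about 18.5 mm above what it lies on. At the start one of the four at the bottom of the heap, in a square of about 45 mm pitch
- garnet4_c (a point): centre of a dark red garnet crystal, a chunky roundish many-faced stone about 40 mm across and 37 mm high, 50 to 100 g; its centre is about 18.5 mm above what it lies on. At the start one of the four at the bottom of the heap, in a square of about 45 mm pitch
- garnet5_c (a point): centre of a dark red garnet crystal, a chunky roundish many-faced stone about 40 mm across and 37 mm high, 50 to 100 g; its centre is about 18.5 mm above what it lies on. At the start one of the four at the bottom of the heap, in a square of about 45 mm pitch
- mug: spotted white mug, 82 x 114 x 91 mm, a bystander beside the case; origin in its underside
- calculator: black pocket calculator lying flat, 120 x 72 x 16 mm, a bystander; origin in its underside
- loupe: folded pocket loupe, 29 x 56 x 14 mm, a bystander; origin in its underside
- marker_pen: white marker pen with red cap, 131 mm long, 14 mm thick, lying, a bystander; origin in its underside

How it is judged (in metres and radians):
On the way, in this order (a step that is already met when the one before it is completed fails the run):
1. the five garnets are spread in one even layer on the case floor, the lid still open (z of each of garnet1_c, garnet2_c, garnet3_c, garnet4_c, garnet5_c in the frame of case below 0.037 m and x of garnet1_c in the frame of case between -0.105 and 0.105 m and y of garnet1_c in the frame of case between -0.15 and 0.15 m and x of garnet2_c in the frame of case between -0.105 and 0.105 m and y of garnet2_c in the frame of case between -0.15 and 0.15 m and x of garnet3_c in the frame of case between -0.105 and 0.105 m and y of garnet3_c in the frame of case between -0.15 and 0.15 m and x of garnet4_c in the frame of case between -0.105 and 0.105 m and y of garnet4_c in the frame of case between -0.15 and 0.15 m and x of garnet5_c in the frame of case between -0.105 and 0.105 m and y of garnet5_c in the frame of case between -0.15 and 0.15 m and horizontal distance between garnet1_c and garnet2_c above 0.075 m and horizontal distance between each of garnet1_c, garnet2_c and garnet3_c above 0.075 m and horizontal distance between each of garnet1_c, garnet2_c, garnet3_c and garnet4_c above 0.075 m and horizontal distance between each of garnet1_c, garnet2_c, garnet3_c, garnet4_c and garnet5_c above 0.075 m and ((x of garnet1_c in the frame of case above 0.005 m and y of garnet1_c in the frame of case above 0.005 m) or (x of garnet2_c in the frame of case above 0.005 m and y of garnet2_c in the frame of case above 0.005 m) or (x of garnet3_c in the frame of case above 0.005 m and y of garnet3_c in the frame of case above 0.005 m) or (x of garnet4_c in the frame of case above 0.005 m and y of garnet4_c in the frame of case above 0.005 m) or (x of garnet5_c in the frame of case above 0.005 m and y of garnet5_c in the frame of case above 0.005 m)) and ((x of garnet1_c in the frame of case above 0.005 m and y of garnet1_c in the frame of case below -0.005 m) or (x of garnet2_c in the frame of case above 0.005 m and y of garnet2_c in the frame of case below -0.005 m) or (x of garnet3_c in the frame of case above 0.005 m and y of garnet3_c in the frame of case below -0.005 m) or (x of garnet4_c in the frame of case above 0.005 m and y of garnet4_c in the frame of case below -0.005 m) or (x of garnet5_c in the frame of case above 0.005 m and y of garnet5_c in the frame of case below -0.005 m)) and ((x of garnet1_c in the frame of case below -0.005 m and y of garnet1_c in the frame of case above 0.005 m) or (x of garnet2_c in the frame of case below -0.005 m and y of garnet2_c in the frame of case above 0.005 m) or (x of garnet3_c in the frame of case below -0.005 m and y of garnet3_c in the frame of case above 0.005 m) or (x of garnet4_c in the frame of case below -0.005 m and y of garnet4_c in the frame of case above 0.005 m) or (x of garnet5_c in the frame of case below -0.005 m and y of garnet5_c in the frame of case above 0.005 m)) and ((x of garnet1_c in the frame of case below -0.005 m and y of garnet1_c in the frame of case below -0.005 m) or (x of garnet2_c in the frame of case below -0.005 m and y of garnet2_c in the frame of case below -0.005 m) or (x of garnet3_c in the frame of case below -0.005 m and y of garnet3_c in the frame of case below -0.005 m) or (x of garnet4_c in the frame of case below -0.005 m and y of garnet4_c in the frame of case below -0.005 m) or (x of garnet5_c in the frame of case below -0.005 m and y of garnet5_c in the frame of case below -0.005 m)) and value of joint lid above 0.5 rad), for 0.2 s.
2. the lid is closed (value of joint lid below 0.05 rad), for 0.2 s.
At the end, for the whole second after the job is handed in: All five garnets lie inside the case directly on its floor (centres less than 27 mm above it), the centres of any two at least 75 mm apart, at least one garnet in each quarter of the floor (centre at least 5 mm beyond both middle lines), and the lid is closed (joint below 0.05 rad) (z of each of garnet1_c, garnet2_c, garnet3_c, garnet4_c, garnet5_c in the frame of case below 0.037 m and x of garnet1_c in the frame of case between -0.105 and 0.105 m and y of garnet1_c in the frame of case between -0.15 and 0.15 m and x of garnet2_c in the frame of case between -0.105 and 0.105 m and y of garnet2_c in the frame of case between -0.15 and 0.15 m and x of garnet3_c in the frame of case between -0.105 and 0.105 m and y of garnet3_c in the frame of case between -0.15 and 0.15 m and x of garnet4_c in the frame of case between -0.105 and 0.105 m and y of garnet4_c in the frame of case between -0.15 and 0.15 m and x of garnet5_c in the frame of case between -0.105 and 0.105 m and y of garnet5_c in the frame of case between -0.15 and 0.15 m and horizontal distance between garnet1_c and garnet2_c above 0.075 m and horizontal distance between each of garnet1_c, garnet2_c and garnet3_c above 0.075 m and horizontal distance between each of garnet1_c, garnet2_c, garnet3_c and garnet4_c above 0.075 m and horizontal distance between each of garnet1_c, garnet2_c, garnet3_c, garnet4_c and garnet5_c above 0.075 m and ((x of garnet1_c in the frame of case above 0.005 m and y of garnet1_c in the frame of case above 0.005 m) or (x of garnet2_c in the frame of case above 0.005 m and y of garnet2_c in the frame of case above 0.005 m) or (x of garnet3_c in the frame of case above 0.005 m and y of garnet3_c in the frame of case above 0.005 m) or (x of garnet4_c in the frame of case above 0.005 m and y of garnet4_c in the frame of case above 0.005 m) or (x of garnet5_c in the frame of case above 0.005 m and y of garnet5_c in the frame of case above 0.005 m)) and ((x of garnet1_c in the frame of case above 0.005 m and y of garnet1_c in the frame of case below -0.005 m) or (x of garnet2_c in the frame of case above 0.005 m and y of garnet2_c in the frame of case below -0.005 m) or (x of garnet3_c in the frame of case above 0.005 m and y of garnet3_c in the frame of case below -0.005 m) or (x of garnet4_c in the frame of case above 0.005 m and y of garnet4_c in the frame of case below -0.005 m) or (x of garnet5_c in the frame of case above 0.005 m and y of garnet5_c in the frame of case below -0.005 m)) and ((x of garnet1_c in the frame of case below -0.005 m and y of garnet1_c in the frame of case above 0.005 m) or (x of garnet2_c in the frame of case below -0.005 m and y of garnet2_c in the frame of case above 0.005 m) or (x of garnet3_c in the frame of case below -0.005 m and y of garnet3_c in the frame of case above 0.005 m) or (x of garnet4_c in the frame of case below -0.005 m and y of garnet4_c in the frame of case above 0.005 m) or (x of garnet5_c in the frame of case below -0.005 m and y of garnet5_c in the frame of case above 0.005 m)) and ((x of garnet1_c in the frame of case below -0.005 m and y of garnet1_c in the frame of case below -0.005 m) or (x of garnet2_c in the frame of case below -0.005 m and y of garnet2_c in the frame of case below -0.005 m) or (x of garnet3_c in the frame of case below -0.005 m and y of garnet3_c in the frame of case below -0.005 m) or (x of garnet4_c in the frame of case below -0.005 m and y of garnet4_c in the frame of case below -0.005 m) or (x of garnet5_c in the frame of case below -0.005 m and y of garnet5_c in the frame of case below -0.005 m)) and value of joint lid below 0.05 rad); the robot touches nothing.
It fails at once if the mug is moved by more than 25 mm (distance of mug from where it was at the start of the episode above 0.025 m).
It fails at once if the calculator is moved by more than 25 mm (distance of calculator from where it was at the start of the episode above 0.025 m).
It fails at once if the loupe is moved by more than 25 mm (distance of loupe from where it was at the start of the episode above 0.025 m).
It fails at once if the marker pen is moved by more than 25 mm (distance of marker_pen from where it was at the start of the episode above 0.025 m).
It fails at once if the lid is slammed (closing faster than 3 rad/s) (velocity of joint lid below -3 rad/s).
It also fails if it takes over 72 s, if anything falls off the work surface, if the arm or the gripper's body presses on something with over 40 N, if the wrist force passes 120 N, or if a joint passes its speed limit or range.

## Working session

There is one attempt and no reset: what is moved stays moved. The work goes in short steps, Python scripts to look and compute and a shell command to move; the robot and the scene stay as the last step left them, time stands still between calls to the robot, and variables do not carry over. Pictures are saved under pics/ and viewed, at most 10 in all, crops included, and the job is handed in when it is done.

```bash
ls; mkdir -p pics; cat > h.py <<'E'
from rig import *
import numpy as np, cv2
def snap(cam,name):
    c=capture(cam); cv2.imwrite(f'pics/{name}.png',c['color'][:,:,::-1]); return c
E
python3 - <<'E'
from h import *
np.set_printoptions(precision=4,suppress=True)
for cam in('scene','top'):
    snap(cam,cam+'0')
    for n in['case_floor','case','lid_hinge','lid_tab','garnet1_c','garnet2_c','mug','calculator','loupe','marker_pen']:
        print(cam,n,[(np.round(d['at'],3).tolist(),round(d['conf'],2)) for d in place_of(cam,n)[:6]])
s=read_state();print(s['time_s'],s['position'],s['tcp_rot'],s['opening'])
a=cv2.imread('pics/scene0.png');b=cv2.imread('pics/top0.png')
cv2.imwrite('pics/both.png',cv2.resize(np.vstack([a,b]),(448,600)) if 0 else cv2.resize(np.hstack([a,b]),(800,300)))
E
```

```text
pics
scene case_floor [([0.508, 0.031, 0.029], 0.72), ([0.519, 0.108, 0.014], 0.64), ([0.69, 0.116, 0.288], 0.36)]
scene case [([0.52, 0.101, -0.003], 0.86)]
scene lid_hinge [([0.64, 0.11, 0.061], 0.65)]
scene lid_tab [([0.697, 0.116, 0.288], 0.86)]
scene garnet1_c [([0.534, 0.049, 0.051], 0.69), ([0.474, -0.13, -0.001], 0.46)]
scene garnet2_c [([0.511, 0.071, 0.028], 0.52)]
scene mug [([0.537, 0.371, -0.002], 0.59), ([0.537, 0.046, 0.054], 0.57)]
scene calculator [([0.478, -0.13, 0.001], 0.78)]
scene loupe [([0.588, -0.104, 0.003], 0.75)]
scene marker_pen [([0.427, 0.345, 0.003], 0.68)]
top case_floor [([0.524, 0.105, 0.009], 0.67), ([0.476, -0.136, -0.002], 0.67)]
top case [([0.522, 0.106, 0.001], 0.62), ([0.474, -0.132, 0.0], 0.47)]
top lid_hinge [([0.638, 0.109, 0.06], 0.88), ([0.473, -0.138, -0.005], 0.75)]
top lid_tab [([0.522, 0.103, 0.008], 0.44)]
top garnet1_c [([0.533, 0.049, 0.048], 0.6), ([0.522, 0.105, 0.01], 0.42)]
top garnet2_c [([0.511, 0.072, 0.029], 0.67)]
top mug [([0.54, 0.367, -0.002], 0.63)]
top calculator [([0.47, -0.134, -0.0], 0.86)]
top loupe [([0.588, -0.109, -0.0], 0.63), ([0.525, 0.107, 0.009], 0.58)]
top marker_pen [([0.426, 0.352, 0.001], 0.58), ([0.588, -0.109, 0.003], 0.34)]
1.1 [0.2235 0.5836 0.2446] [[-0.9338  0.3577  0.    ]
 [ 0.3577  0.9338 -0.    ]
 [-0.     -0.     -1.    ]] 0.9985304228611078
```

View pictures.

View pics/top0.png

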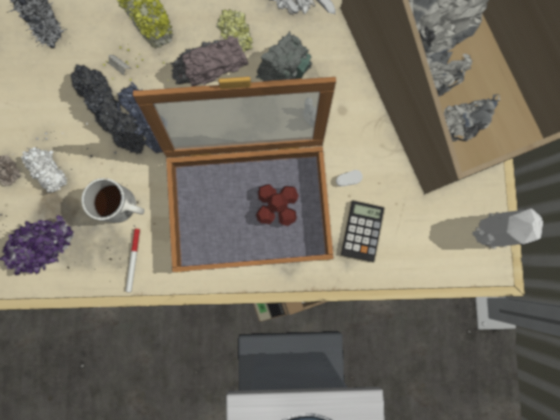

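View pics/scene0.png

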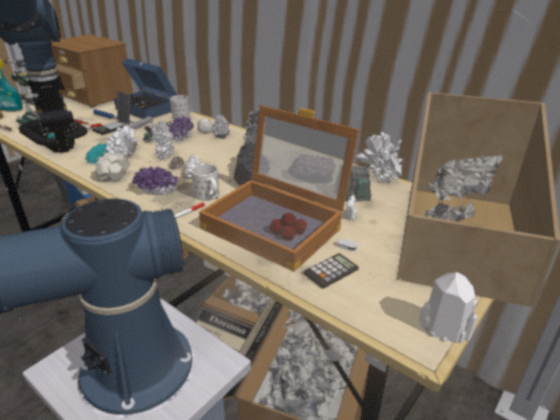

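```bash
python3 - <<'E'
from h import *
np.set_printoptions(precision=4,suppress=True)
for cam in('scene','top'):
    c=capture(cam)
    print(c['camera_matrix'].tolist(),(-c['R'].T@c['t']),c['R'].tolist())
    for i in range(1,6): print(cam,i,[(np.round(d['at'],3).tolist(),round(d['conf'],2)) for d in place_of(cam,f'garnet{i}_c')])
    for i in range(1,6): print(cam,i,[(np.round(d['at'],3).tolist(),round(d['conf'],2)) for d in find_in(cam,f'garnet{i}_c')][:5])
    for d in trace(cam,'case_floor')[:1]+trace(cam,'case')[:1]:
        ys,xs=np.nonzero(d['pixels']);print(len(ys),xs.min(),xs.max(),ys.min(),ys.max())
E
```

```text
[[452.5007179419936, 0.0, 275.59174080886027], [0.0, 452.5007179419936, 209.45532139457566], [0.0, 0.0, 1.0]] [-0.2843 -0.5757  0.7178] [[0.6335540007785369, -0.7736977919014989, 0.001027085320027593], [-0.407991042768336, -0.3352169031979648, -0.8492190158205198], [0.6573831737413999, 0.5376070633995718, -0.5280397790551137]]
scene 1 [([0.533, 0.047, 0.056], 0.61)]
scene 2 [([0.51, 0.072, 0.029], 0.7)]
scene 3 []
scene 4 [([0.508, 0.029, 0.03], 0.76), ([0.523, 0.101, -0.002], 0.59)]
scene 5 [([0.643, 0.111, 0.062], 0.72), ([0.552, 0.027, 0.03], 0.71)]
scene 1 [([0.527, 0.042, 0.061], 0.65)]
scene 2 [([0.521, 0.364, 0.06], 0.67), ([0.497, 0.066, 0.038], 0.43)]
scene 3 [([0.442, 0.34, 0.01], 0.73)]
scene 4 [([0.501, 0.022, 0.035], 0.76)]
scene 5 [([0.546, 0.016, 0.038], 0.5)]
15133 199 357 105 270
15176 199 358 105 271
[[467.88604354611033, 0.0, 277.02687157424464], [0.0, 467.88604354611033, 205.31028002939405], [0.0, 0.0, 1.0]] [0.4108 0.0685 0.9892] [[-0.024005899357802025, -0.9995476686427742, 0.018115598439422013], [-0.9920275609682667, 0.021575030612081568, -0.1241605264705341], [0.1237135201801951, -0.020951758038003757, -0.9920967638087235]]
top 1 [([0.533, 0.047, 0.045], 0.86)]
top 2 [([0.516, 0.069, 0.027], 0.77), ([0.428, 0.35, 0.002], 0.37), ([0.536, 0.369, -0.001], 0.18)]
top 3 [([0.556, 0.071, 0.029], 0.8)]
top 4 [([0.505, 0.03, 0.032], 0.54)]
top 5 [([0.546, 0.026, 0.025], 0.79)]
top 1 [([0.531, 0.048, 0.058], 0.65)]
top 2 [([0.508, 0.071, 0.042], 0.55)]
top 3 [([0.557, 0.075, 0.041], 0.61)]
top 4 [([0.503, 0.028, 0.044], 0.73)]
top 5 [([0.55, 0.019, 0.043], 0.79)]
29166 135 336 77 270
29858 134 336 76 272
```

```bash
cat >> h.py <<'E'
from scipy.spatial.transform import Rotation as Ro
np.set_printoptions(precision=4,suppress=True)
C=np.array([.5225,.1055]); YAW=np.radians(3.2)
def cw(x,y): # case -> world
    c,s=np.cos(YAW),np.sin(YAW); return C+[c*x-s*y,s*x+c*y]
def wc(p):
    c,s=np.cos(YAW),np.sin(YAW); d=np.array(p[:2])-C; return np.array([c*d[0]+s*d[1],-s*d[0]+c*d[1]])
def rot(phi,tilt=0): # closing dir world angle phi deg; tilt deg: body leans to -x
    a=np.radians(phi); y=np.array([np.cos(a),np.sin(a),0]); z=np.array([0,0,-1.]); 
    R=np.c_[np.cross(y,z),y,z]; return Ro.from_euler('y',-tilt,degrees=True).as_matrix()@R
def plan(wps,step=40,P=None,R=None):
    """wps: (x,y,z,phi,tilt,fingers[,step]); prints rows"""
    s=read_state(); P=s['position'] if P is None else P; R=s['tcp_rot'] if R is None else R
    P=np.array(P);R=np.array(R)
    for w in wps:
        T=np.array(w[:3]); Q=rot(w[3],w[4]); st=w[6] if len(w)>6 else step
        rv=Ro.from_matrix(R.T@Q).as_rotvec()
        n=max(1,int(np.ceil(np.linalg.norm(T-P)*1000/st)),int(np.ceil(np.linalg.norm(rv)/.17)))
        d=(T-P)/n; out=[]
        for i in range(n):
            t=R.T@d*1000; out.append(' '.join(f'{v:.0f}' if abs(v)>=10 else f'{v:.1f}' for v in t)+' '+' '.join(f'{v:.3f}'.replace('-0.000','0').replace('0.000','0') for v in rv/n)+f' {w[5]}')
            R=R@Ro.from_rotvec(rv/n).as_matrix(); P=P+d
        print(f'[{n}]','; '.join(out))
def pix(c,u,v,z):
    d=c['R'].T@np.linalg.inv(c['camera_matrix'])@[u,v,1]; o=-c['R'].T@c['t']; return o+d*(z-o[2])/d[2]
E
python3 - <<'E'
from h import *
c=capture('top')
g=cv2.imread('pics/top0.png')
# wood orange mask within front rim
hsv=cv2.cvtColor(g,cv2.COLOR_BGR2HSV)
m=((hsv[...,0]<16)&(hsv[...,1]>110)&(hsv[...,2]>80)).astype(np.uint8)
m[:, :150]=0; m[:,345:]=0; m[:140]=0; m[280:]=0
# front rim lowest wood pixel per column; right side rim etc.
F=np.array([(u,np.nonzero(m[:,u])[0].max()+.5) for u in range(190,320)])
L=np.array([(np.nonzero(m[v])[0].min()-.5,v) for v in range(175,255)])
Rr=np.array([(np.nonzero(m[v])[0].max()+.5,v) for v in range(165,245)])
for n,A in(('F',F),('L',L),('R',Rr)):
    for z in(.058,0.):
        W=np.array([pix(c,u,v,z) for u,v in A]); 
        vx,vy,x0,y0=cv2.fitLine(W[:,:2].astype(np.float32),cv2.DIST_HUBER,0,.01,.01).ravel(); print(n,z,np.degrees(np.arctan2(vy,vx)),x0,y0)
s=read_state(); g1=[.533,.048]
a=[(*g1,.14,92,0,66),(*g1,.066,92,0,66,35)]
plan(a)
E
```

```text
F 0.058 -86.753876 0.41078022 0.09590733
F 0.0 -86.753876 0.41077664 0.097615786
L 0.058 3.2722008 0.49819684 0.2630765
L 0.0 3.2722466 0.5036379 0.2751969
R 0.058 3.3308024 0.52669245 -0.052128363
R 0.0 3.3308022 0.5339083 -0.059640124
[16] -30 -24 6.5 0 0 -0.025 66; -29 -25 6.5 0 0 -0.025 66; -29 -26 6.5 0 0 -0.025 66; -28 -27 6.5 0 0 -0.025 66; -27 -27 6.5 0 0 -0.025 66; -27 -28 6.5 0 0 -0.025 66; -26 -29 6.5 0 0 -0.025 66; -25 -29 6.5 0 0 -0.025 66; -25 -30 6.5 0 0 -0.025 66; -24 -30 6.5 0 0 -0.025 66; -23 -31 6.5 0 0 -0.025 66; -22 -32 6.5 0 0 -0.025 66; -21 -32 6.5 0 0 -0.025 66; -21 -33 6.5 0 0 -0.025 66; -20 -33 6.5 0 0 -0.025 66; -19 -34 6.5 0 0 -0.025 66
[3] -0.0 -0.0 25 0 0 0 66; -0.0 -0.0 25 0 0 0 66; -0.0 -0.0 25 0 0 0 66
```

```bash
sed -i 's/C=np.array(.*); YAW=np.radians(3.2)/C=np.array([.524,.105]); YAW=np.radians(3.3)/' h.py
python3 -m jog '-30 -24 5 0 0 -0.025 66; -29 -25 5 0 0 -0.025 66; -29 -26 5 0 0 -0.025 66; -28 -27 5 0 0 -0.025 66; -27 -27 5 0 0 -0.025 66; -27 -28 5 0 0 -0.025 66; -26 -29 5 0 0 -0.025 66; -25 -29 5 0 0 -0.025 66; -25 -30 5 0 0 -0.025 66; -24 -30 5 0 0 -0.025 66; -23 -31 5 0 0 -0.025 66; -22 -32 5 0 0 -0.025 66'
python3 - <<'E'
from h import *
g1=[.533,.048]
plan([(*g1,.13,92,0,66),(*g1,.066,92,0,66,35)])
E
```

```text
time_s: 3.95
position: [0.4557, 0.1806, 0.1846]
tcp_rot: [[-0.998, 0.065, 0.001], [0.065, 0.998, 0.0], [-0.001, 0.0, -1.0]]
force: [-0.3, -0.1, 0.5]
opening: 0.76
grasp_force: 0.0
[5] -17 -25 11 0 0 -0.020 66; -17 -26 11 0 0 -0.020 66; -16 -26 11 0 0 -0.020 66; -16 -26 11 0 0 -0.020 66; -15 -27 11 0 0 -0.020 66
[2] -0.0 -0.0 32 0 0 0 66; -0.0 -0.0 32 0 0 0 66
```

```bash
python3 -m jog '-17 -25 11 0 0 -0.02 66; -17 -26 11 0 0 -0.02 66; -16 -26 11 0 0 -0.02 66; -16 -26 11 0 0 -0.02 66; -15 -27 11 0 0 -0.02 66; 0 0 0 0 0 0 66; 0 0 32 0 0 0 66; 0 0 30 0 0 0 66; 0 0 2 0 0 0 66; 0 0 0 0 0 0 20; 0 0 0 0 0 0 20; 0 0 0 0 0 0 20'
python3 - <<'E'
from h import *
t=cw(.055,.09); s=read_state()
p=s['position']
plan([(p[0],p[1],.12,92,0,20),(*t,.12,95,0,20),(*t,.037,95,0,20,30)])
E
```

```text
time_s: 5.45
position: [0.5327, 0.0494, 0.0668]
tcp_rot: [[-0.999, -0.035, 0.001], [-0.035, 0.999, -0.001], [-0.001, -0.001, -1.0]]
force: [-2.9, -1.6, 8.5]
opening: 0.501
grasp_force: 3.9
[2] -0.0 -0.0 -27 0 0.001 0 20; -0.0 -0.0 -27 0 0.001 0 20
[4] -12 37 -0.0 0 0 -0.013 20; -12 37 -0.0 0 0 -0.013 20; -13 36 -0.0 0 0 -0.013 20; -13 36 -0.0 0 0 -0.013 20
[3] -0.0 -0.0 28 0 0 0 20; -0.0 -0.0 28 0 0 0 20; -0.0 -0.0 28 0 0 0 20
```

```bash
python3 -m jog '0 0 0 0 0 0 20; 0 0 0 0 0 0 20; 0 0 -10 0 0 0 20; 0 0 -20 0 0 0 20; 0 0 -25 0 0 0 20; -12 37 0 0 0 -0.013 20; -12 37 0 0 0 -0.013 20; -13 36 0 0 0 -0.013 20; -13 36 0 0 0 -0.013 20; 0 0 0 0 0 0 20'
python3 - <<'E'
from h import *
t=cw(.055,.09); s=read_state(); p=s['position']; print(wc(p),t)
c=snap('scene','s1'); 
for cam in('scene','top'):
    if cam=='top':capture('top')
    print([(np.round(d['at'],3).tolist(),round(d['conf'],2)) for d in place_of(cam,'garnet1_c')])
plan([(*t,.044,95,0,20,30)])
E
```

```text
time_s: 6.7
position: [0.5754, 0.2008, 0.1213]
tcp_rot: [[-0.996, -0.09, 0.003], [-0.09, 0.996, 0.001], [-0.003, 0.001, -1.0]]
force: [0.5, -1.0, -0.5]
opening: 0.441
grasp_force: 28.1
[0.0568 0.0927] [0.5737 0.198 ]
[([0.573, 0.201, 0.11], 0.48)]
[([0.639, 0.111, 0.06], 0.62)]
[3] 0.1 0.3 26 0 0 -0.001 20; 0.1 0.3 26 0 0 -0.001 20; 0.1 0.3 26 0 0 -0.001 20
```

```bash
python3 -m jog '0 0 28 0 0 0 20; 0 0 28 0 0 0 20; 0 0 21 0 0 0 20; 0 0 3 0 0 0 20; 0 0 0 0 0 0 58; 0 0 0 0 0 0 58; 0 0 0 0 0 0 58; 0 0 -30 0 0 0 58; 0 0 -40 0 0 0 58; 0 0 -20 0 0 0 58'
python3 - <<'E'
from h import *
for cam in('scene','top'):
    snap(cam,cam+'2')
    for i in range(1,6): print(cam,i,[(np.round(d['at'],3).tolist(),round(d['conf'],2)) for d in place_of(cam,f'garnet{i}_c')[:3]])
E
```

```text
time_s: 8.15
position: [0.5755, 0.1976, 0.1324]
tcp_rot: [[-0.996, -0.085, 0.003], [-0.085, 0.996, 0.0], [-0.003, -0.0, -1.0]]
force: [-0.7, -0.0, 0.1]
opening: 0.666
grasp_force: 0.0
scene 1 [([0.567, 0.198, 0.034], 0.54), ([0.643, 0.112, 0.062], 0.29)]
scene 2 [([0.505, 0.074, 0.029], 0.53)]
scene 3 [([0.694, 0.117, 0.292], 0.71)]
scene 4 [([0.507, 0.03, 0.03], 0.74)]
scene 5 [([0.552, 0.026, 0.03], 0.74)]
top 1 [([0.556, 0.072, 0.031], 0.73)]
top 2 [([0.511, 0.073, 0.027], 0.64)]
top 3 [([0.554, 0.069, 0.029], 0.81), ([0.548, 0.022, 0.026], 0.6)]
top 4 [([0.507, 0.028, 0.031], 0.72)]
top 5 [([0.55, 0.027, 0.026], 0.77)]
```

View pics/top2.png

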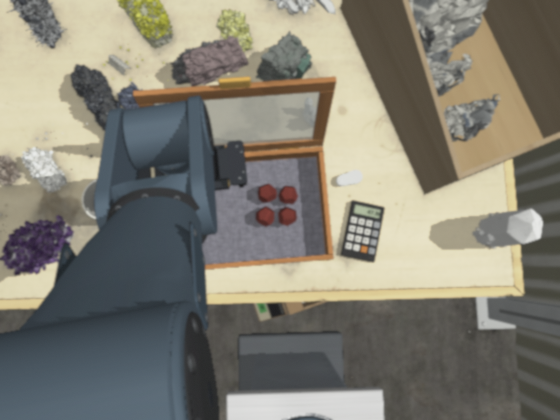

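```bash
python3 - <<'E'
from h import *
g=[.508,.0755]; t=cw(-.055,.09)
plan([(*g,.11,45,0,58),(*g,.036,45,0,58,30)])
print('place'); plan([(*t,.11,45,0,20)],P=[*g,.11],R=rot(45))
E
```

```text
[6] 13 -19 3.3 0 0 0.145 58; 9.8 -21 3.3 0 0 0.145 58; 6.7 -22 3.3 0 0 0.145 58; 3.4 -23 3.3 0 0 0.145 58; 0.0 -23 3.3 0 0 0.145 58; -3.3 -23 3.3 0 0 0.145 58
[3] 0.0 -0.0 25 0 0 0 58; 0.0 -0.0 25 0 0 0 58; 0.0 -0.0 25 0 0 0 58
place
[4] 28 13 0.0 0 0 0 20; 28 13 0.0 0 0 0 20; 28 13 0.0 0 0 0 20; 28 13 0.0 0 0 0 20
```

```bash
python3 -m jog '13 -19 3 0 0 0.145 58; 10 -21 3 0 0 0.145 58; 7 -22 3 0 0 0.145 58; 3 -23 3 0 0 0.145 58; 0 -23 3 0 0 0.145 58; -3 -23 3 0 0 0.145 58; 0 0 0 0 0 0 58; 0 0 0 0 0 0 58'
python3 - <<'E'
from h import *
g=[.508,.0755]; plan([(*g,.036,45,0,58,30)])
E
```

```text
time_s: 9.75
position: [0.5086, 0.0767, 0.1127]
tcp_rot: [[-0.709, 0.705, 0.001], [0.705, 0.709, 0.0], [-0.001, 0.001, -1.0]]
force: [0.1, -1.0, 0.8]
opening: 0.665
grasp_force: 0.0
[3] -0.1 -0.4 26 0 0 0.001 58; -0.1 -0.4 26 0 0 0.001 58; -0.1 -0.4 26 0 0 0.001 58
```

```bash
python3 -m jog '0 -1 28 0 0 0 58; 0 0 28 0 0 0 58; 0 0 21 0 0 0 58; 0 0 0 0 0 0 20; 0 0 0 0 0 0 20; 0 0 0 0 0 0 20; 0 0 0 0 0 0 20; 0 0 0 0 0 0 20; 0 0 -20 0 0 0 20; 0 0 -30 0 0 0 20; 0 0 -25 0 0 0 20; 0 0 0 0 0 0 20'
python3 - <<'E'
from h import *
t=cw(-.055,.09); print(read_state()['grasp_force'])
capture('scene'); print([(np.round(d['at'],3).tolist(),round(d['conf'],2)) for d in place_of('scene','garnet2_c')])
plan([(*t,.11,60,0,20)]); plan([(*t,.036,60,0,20)],P=[*t,.11],R=rot(60))
E
```

```text
time_s: 11.25
position: [0.5082, 0.0756, 0.1121]
tcp_rot: [[-0.708, 0.706, 0.004], [0.706, 0.708, -0.0], [-0.003, 0.003, -1.0]]
force: [0.8, -0.6, 0.1]
opening: 0.422
grasp_force: 30.0
29.974758647731505
[([0.509, 0.075, 0.106], 0.42)]
[4] 28 13 0.1 0 0 -0.065 20; 27 15 0.1 0 0 -0.065 20; 26 17 0.1 0 0 -0.065 20; 25 18 0.1 0 0 -0.065 20
[2] 0.0 0.0 37 0 0 0 20; 0.0 0.0 37 0 0 0 20
```

```bash
python3 -m jog '28 13 0 0 0 -0.065 20; 27 15 0 0 0 -0.065 20; 26 17 0 0 0 -0.065 20; 25 18 0 0 0 -0.065 20; 0 0 30 0 0 0 20; 0 0 30 0 0 0 20; 0 0 14 0 0 0 20; 0 0 1 0 0 0 20; 0 0 0 0 0 0 56; 0 0 0 0 0 0 56; 0 0 0 0 0 0 56; 0 0 -30 0 0 0 56'
python3 -m jog '0 0 -40 0 0 0 56; 0 0 -5 0 0 0 56'
python3 - <<'E'
from h import *
for cam in('scene','top'):
    capture(cam)
    for i in range(1,6): print(cam,i,[(np.round(d['at'],3).tolist(),round(d['conf'],2)) for d in place_of(cam,f'garnet{i}_c')[:3]])
g=[.5035,.0265]
plan([(*g,.11,135,0,58)]);plan([(*g,.11,-45,0,58)])
E
```

```text
time_s: 12.85
position: [0.4637, 0.1915, 0.0645]
tcp_rot: [[-0.866, 0.5, -0.004], [0.5, 0.866, -0.001], [0.003, -0.003, -1.0]]
force: [-0.6, -0.9, -1.5]
opening: 0.637
grasp_force: 0.0
time_s: 13.1
position: [0.4666, 0.1922, 0.113]
tcp_rot: [[-0.866, 0.5, 0.006], [0.5, 0.866, 0.001], [-0.004, 0.004, -1.0]]
force: [0.1, -0.5, -0.2]
opening: 0.644
grasp_force: 0.0
scene 1 [([0.567, 0.2, 0.034], 0.68)]
scene 2 [([0.463, 0.188, 0.03], 0.57), ([0.555, 0.027, 0.03], 0.53), ([0.51, 0.03, 0.03], 0.24)]
scene 3 [([0.521, 0.104, 0.012], 0.72), ([0.554, 0.065, 0.027], 0.54)]
scene 4 [([0.51, 0.026, 0.032], 0.72)]
scene 5 [([0.551, 0.027, 0.028], 0.7)]
top 1 [([0.57, 0.2, 0.027], 0.39)]
top 2 []
top 3 [([0.553, 0.072, 0.028], 0.75), ([0.639, 0.108, 0.06], 0.7)]
top 4 [([0.507, 0.027, 0.028], 0.73)]
top 5 [([0.55, 0.025, 0.028], 0.85)]
[8] -15 -15 0.0 0 0 -0.164 58; -12 -18 0.0 0 0 -0.164 58; -8.8 -19 0.0 0 0 -0.164 58; -5.5 -20 0.0 0 0 -0.164 58; -2.1 -21 0.0 0 0 -0.164 58; 1.4 -21 0.0 0 0 -0.164 58; 4.8 -21 0.0 0 0 -0.164 58; 8.1 -20 0.0 0 0 -0.164 58
[11] -11 -11 0.0 0 0 0.167 58; -12 -9.3 0.0 0 0 0.167 58; -14 -7.2 0.0 0 0 0.167 58; -15 -4.8 0.0 0 0 0.167 58; -15 -2.3 0.0 0 0 0.167 58; -15 0.3 0.0 0 0 0.167 58; -15 2.8 0.0 0 0 0.167 58; -15 5.3 0.0 0 0 0.167 58; -13 7.6 0.0 0 0 0.167 58; -12 9.7 0.0 0 0 0.167 58; -10 12 0.0 0 0 0.167 58
```

```bash
python3 - <<'E'
from h import *
g=[.507,.027]; t=cw(-.058,-.095)
plan([(*g,.11,93,0,58),(*g,.036,93,0,58)]); plan([(*t,.11,93,0,20)],P=[*g,.112],R=rot(93))
E
```

```text
[5] -24 -24 0.0 0 0 -0.115 58; -21 -27 0.0 0 0 -0.115 58; -18 -29 0.0 0 0 -0.115 58; -14 -31 0.0 0 0 -0.115 58; -11 -32 0.0 0 0 -0.115 58
[2] 0.0 -0.0 37 0 0 0 58; 0.0 -0.0 37 0 0 0 58
[2] 18 -9.1 1.0 0 0 0 20; 18 -9.1 1.0 0 0 0 20
```

```bash
python3 -m jog '-24 -24 0 0 0 -0.115 58; -21 -27 0 0 0 -0.115 58; -18 -29 0 0 0 -0.115 58; -14 -31 0 0 0 -0.115 58; -11 -32 0 0 0 -0.115 58; 0 0 0 0 0 0 58; 0 0 28 0 0 0 58; 0 0 28 0 0 0 58; 0 0 18 0 0 0 58; 0 0 2 0 0 0 20; 0 0 0 0 0 0 20; 0 0 0 0 0 0 20'
python3 -m jog '0 0 0 0 0 0 20; 0 0 0 0 0 0 20; 0 0 -20 0 0 0 20; 0 0 -30 0 0 0 20; 0 0 -25 0 0 0 20; 0 0 0 0 0 0 20'
python3 - <<'E'
from h import *
t=cw(-.058,-.095); plan([(*t,.11,93,0,20),(*t,.037,93,0,20)])
E
```

```text
time_s: 15.2
position: [0.5087, 0.0275, 0.0353]
tcp_rot: [[-0.999, -0.051, 0.001], [-0.051, 0.999, -0.0], [-0.001, -0.0, -1.0]]
force: [-0.1, 0.1, -1.0]
opening: 0.429
grasp_force: 29.6
time_s: 15.95
position: [0.5095, 0.0271, 0.1111]
tcp_rot: [[-0.999, -0.051, 0.004], [-0.051, 0.999, -0.001], [-0.004, -0.001, -1.0]]
force: [0.0, -0.4, -1.0]
opening: 0.427
grasp_force: 29.6
[2] 19 -9.2 0.5 -0.001 0.002 -0.001 20; 19 -9.2 0.5 -0.001 0.002 -0.001 20
[2] -0.0 -0.0 37 0 0 0 20; -0.0 -0.0 37 0 0 0 20
```

```bash
python3 -m jog '19 -9 0 0 0 0 20; 19 -9 0 0 0 0 20; 0 0 30 0 0 0 20; 0 0 30 0 0 0 20; 0 0 14 0 0 0 20; 0 0 1 0 0 0 20; 0 0 0 0 0 0 56; 0 0 0 0 0 0 56; 0 0 0 0 0 0 56; 0 0 -30 0 0 0 56; 0 0 -40 0 0 0 56; 0 0 -5 0 0 0 56'
python3 - <<'E'
from h import *
for cam in('scene','top'):
    snap(cam,cam+'3')
    for i in range(1,6): print(cam,i,[(wc(d['at']),np.round(d['at'],3).tolist(),round(d['conf'],2)) for d in place_of(cam,f'garnet{i}_c')[:3]])
    print([(np.round(d['at'],3).tolist(),round(d['conf'],2)) for d in place_of(cam,'lid_tab')[:3]])
g=[.550,.0705]
for ph in(135,45): plan([(*g,.11,ph,12,58),(*g,.037,ph,12,58,30)])
E
```

```text
time_s: 17.45
position: [0.4727, 0.0073, 0.1118]
tcp_rot: [[-0.999, -0.051, 0.005], [-0.051, 0.999, -0.001], [-0.005, -0.001, -1.0]]
force: [-0.4, 0.7, -0.4]
opening: 0.643
grasp_force: 0.0
scene 1 [(array([ 0.0303, -0.0443]), [0.557, 0.062, 0.029], 0.65), (array([0.0494, 0.0898]), [0.568, 0.198, 0.034], 0.53)]
scene 2 [(array([-0.0574,  0.085 ]), [0.462, 0.187, 0.027], 0.62), (array([-0.0045,  0.0003]), [0.52, 0.105, -0.0], 0.2)]
scene 3 [(array([ 0.031 , -0.0413]), [0.557, 0.066, 0.027], 0.74)]
scene 4 [(array([-0.0572, -0.0903]), [0.472, 0.012, 0.032], 0.45)]
scene 5 [(array([ 0.0225, -0.0791]), [0.551, 0.027, 0.03], 0.49)]
[([0.694, 0.116, 0.29], 0.9)]
top 1 [(array([0.051 , 0.0901]), [0.57, 0.198, 0.028], 0.55)]
top 2 [(array([-0.0537,  0.0815]), [0.466, 0.183, 0.028], 0.85)]
top 3 [(array([ 0.0281, -0.0373]), [0.554, 0.069, 0.028], 0.69)]
top 4 []
top 5 []
[([0.685, 0.116, 0.288], 0.65)]
[5] -16 12 -0.1 0.017 -0.039 -0.146 58; -18 9.3 0.4 0.017 -0.039 -0.146 58; -19 6.6 0.9 0.017 -0.039 -0.146 58; -20 3.7 1.6 0.017 -0.039 -0.146 58; -20 0.9 2.4 0.017 -0.039 -0.146 58
[3] 3.6 3.6 24 0 0 0 58; 3.6 3.6 24 0 0 0 58; 3.6 3.6 24 0 0 0 58
[6] -14 9.8 -0.1 -0.013 -0.034 0.139 58; -12 12 0.5 -0.013 -0.034 0.139 58; -10 13 1.0 -0.013 -0.034 0.139 58; -8.4 14 1.5 -0.013 -0.034 0.139 58; -6.3 15 1.9 -0.013 -0.034 0.139 58; -4.0 16 2.3 -0.013 -0.034 0.139 58
[3] 3.6 -3.6 24 0 0 0 58; 3.6 -3.6 24 0 0 0 58; 3.6 -3.6 24 0 0 0 58
```

View pics/top3.png

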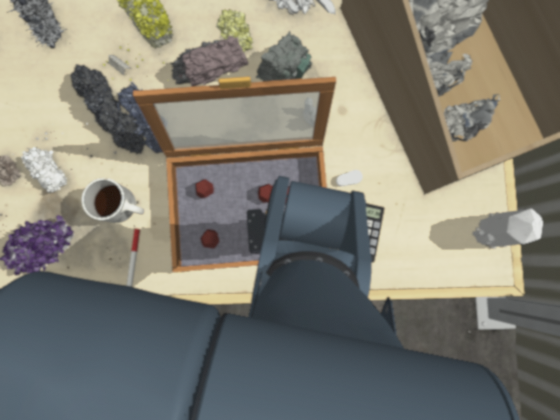

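```bash
python3 - <<'E'
from h import *
g=[.552,.070]
plan([(*g,.11,135,10,58)])
E

```

```text
[5] -17 12 -0.1 0.015 -0.033 -0.146 58; -18 9.1 0.3 0.015 -0.033 -0.146 58; -19 6.3 0.8 0.015 -0.033 -0.146 58; -20 3.4 1.4 0.015 -0.033 -0.146 58; -20 0.5 2.0 0.015 -0.033 -0.146 58
```

```bash
python3 -m jog '-17 12 0 0.015 -0.033 -0.146 58; -18 9 0 0.015 -0.033 -0.146 58; -19 6 1 0.015 -0.033 -0.146 58; -20 3 1 0.015 -0.033 -0.146 58; -20 1 2 0.015 -0.033 -0.146 58; 0 0 0 0 0 0 58; 0 0 0 0 0 0 58'
python3 - <<'E'
from h import *
capture('top');capture('scene')
for cam in('scene','top'):
    for i in (3,5): print(cam,i,[(np.round(d['at'],3).tolist(),round(d['conf'],2)) for d in place_of(cam,f'garnet{i}_c')[:3]])
g=[.552,.070]
plan([(*g,.037,135,10,58,30)])
E

```

```text
time_s: 19.02
position: [0.5505, 0.0693, 0.1103]
tcp_rot: [[-0.699, -0.693, 0.175], [-0.704, 0.71, -0.002], [-0.123, -0.124, -0.985]]
force: [-0.4, -0.3, -0.2]
opening: 0.662
grasp_force: 0.0
scene 3 [([0.553, 0.065, 0.029], 0.71), ([0.539, 0.367, -0.004], 0.33)]
scene 5 [([0.55, 0.026, 0.03], 0.65), ([0.588, -0.105, 0.001], 0.49)]
top 3 []
top 5 []
[3] 2.6 3.1 24 -0.001 0 -0.001 58; 2.6 3.0 24 -0.001 0 -0.001 58; 2.6 3.0 24 -0.001 0 -0.001 58
```

```bash
python3 -m jog '3 3 23 0 0 0 58; 2 3 23 0 0 0 58; 2 3 20 0 0 0 58; 0 0 1 0 0 0 20; 0 0 0 0 0 0 20; 0 0 0 0 0 0 20; 0 0 0 0 0 0 20; 0 0 0 0 0 0 20'

```

```text
time_s: 20.32
position: [0.5528, 0.0706, 0.0434]
tcp_rot: [[-0.697, -0.694, 0.179], [-0.706, 0.709, -0.002], [-0.125, -0.127, -0.984]]
force: [0.3, 0.2, 3.9]
opening: 0.429
grasp_force: 30.0
```

```bash
python3 - <<'E'
from h import *
s=read_state();p=s['position'];R=s['tcp_rot'];R=np.array(R)
t=cw(0,.008)
d=np.array([t[0]-p[0],t[1]-p[1],0]); print(t,R.T@[0,0,.02]*1000,R.T@d*1000,R.T@[0,0,-.02]*1000, R.T@[0,0,.08]*1000)
E
```

```text
[0.5235 0.113 ] [ -2.5045  -2.5472 -19.6784] [-9.4899 50.3222 -5.3061] [ 2.5045  2.5472 19.6784] [-10.0179 -10.189  -78.7136]
```

```bash
python3 -m jog '-1.2 -1.3 -10 0 0 0 20; -1.3 -1.3 -10 0 0 0 20; -5 25 -3 0 0 0 20; -5 25 -3 0 0 0 20; 0 0 0 0 0 0 20; 1.3 1.3 10 0 0 0 20; 1.2 1.3 10 0 0 0 20; 0 0 0 0 0 0 20; 0 0 0 0 0 0 56; 0 0 0 0 0 0 56; 0 0 0 0 0 0 56; -3 -3 -25 0 0 0 56'
python3 -m jog '-5 -5 -40 0 0 0 56; -8 -8 -60 0 0 0 56; -7 -7 -50 0 0 0 56; -7 -7 -50 0 0 0 56; 0 0 0 0 0 0 56'
python3 - <<'E'
from h import *
for cam in('scene','top'):
    snap(cam,cam+'4')
    for i in range(1,6): print(cam,i,[(wc(d['at']),np.round(d['at'],3).tolist(),round(d['conf'],2)) for d in place_of(cam,f'garnet{i}_c')[:3]])
E
```

```text
time_s: 21.82
position: [0.5215, 0.1131, 0.0674]
tcp_rot: [[-0.698, -0.695, 0.172], [-0.705, 0.709, -0.002], [-0.121, -0.122, -0.985]]
force: [0.2, 0.1, -0.0]
opening: 0.635
grasp_force: 0.0
time_s: 22.45
position: [0.5279, 0.1137, 0.2771]
tcp_rot: [[-0.696, -0.693, 0.187], [-0.706, 0.708, -0.002], [-0.131, -0.133, -0.982]]
force: [0.7, 0.3, -0.1]
opening: 0.644
grasp_force: 0.0
scene 1 [(array([0.0498, 0.0921]), [0.568, 0.2, 0.034], 0.66)]
scene 2 [(array([-0.0581,  0.085 ]), [0.461, 0.186, 0.028], 0.7)]
scene 3 [(array([0.001 , 0.0012]), [0.525, 0.106, 0.028], 0.7)]
scene 4 [(array([-0.0598, -0.0892]), [0.469, 0.012, 0.03], 0.57)]
scene 5 [(array([ 0.0243, -0.0805]), [0.553, 0.026, 0.028], 0.74), (array([-0.0564, -0.0898]), [0.473, 0.012, 0.031], 0.58)]
top 1 []
top 2 []
top 3 []
top 4 [(array([-0.0568, -0.0917]), [0.473, 0.01, 0.031], 0.64)]
top 5 [(array([ 0.0245, -0.0826]), [0.553, 0.024, 0.03], 0.52), (array([-0.0639, -0.2317]), [0.474, -0.13, -0.001], 0.18)]
```

View pics/scene4.png

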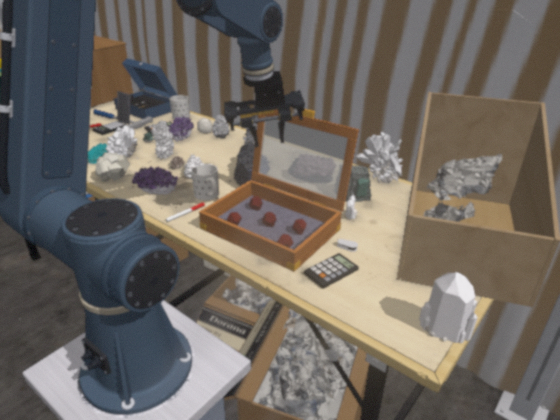

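```bash
cat >> h.py <<'E'
def tip(th,r=.212):
    return np.array([.115-r*np.cos(th)+.01*np.sin(th)+.0095,.058+r*np.sin(th)+.01*np.cos(th)])
E
python3 - <<'E'
from h import *
a=tip(1.82); print(a)
b=cw(a[0]+.028,0)
plan([(*cw(.05,0),.365,93.3,0,0,50),(*b,.365,93.3,0,0,50),(*b,a[1]+.022,93.3,0,0,40)])
E
```

```text
[0.1865 0.261 ]
[5] -8.3 -9.9 -17 -0.015 0.033 0.145 0; -9.1 -8.4 -17 -0.015 0.033 0.145 0; -9.6 -6.8 -17 -0.015 0.033 0.145 0; -9.9 -5.1 -18 -0.015 0.033 0.145 0; -9.9 -3.4 -18 -0.015 0.033 0.145 0
[4] -41 0.0 -0.0 0 0 0 0; -41 0.0 -0.0 0 0 0 0; -41 0.0 -0.0 0 0 0 0; -41 0.0 -0.0 0 0 0 0
[3] -0.0 -0.0 27 0 0 0 0; -0.0 -0.0 27 0 0 0 0; -0.0 -0.0 27 0 0 0 0
```

```bash
python3 -m jog '-8 -10 -17 -0.015 0.033 0.145 0; -9 -8 -17 -0.015 0.033 0.145 0; -10 -7 -17 -0.015 0.033 0.145 0; -10 -5 -18 -0.015 0.033 0.145 0; -10 -3 -18 -0.015 0.033 0.145 0; -41 0 0 0 0 0 0; -41 0 0 0 0 0 0; -41 0 0 0 0 0 0; -41 0 0 0 0 0 0; 0 0 0 0 0 0 0'
python3 - <<'E'
from h import *
s=read_state(); a=tip(1.82); b=cw(a[0]+.028,0); print(wc(s['position']),b)
snap('scene','s5')
plan([(*b,a[1]+.022,93.3,0,0,40)])
E
```

```text
time_s: 24.3
position: [0.7397, 0.1172, 0.3626]
tcp_rot: [[-0.998, -0.056, -0.002], [-0.056, 0.998, -0.001], [0.002, -0.0, -1.0]]
force: [-0.7, -0.4, -0.4]
opening: 0.007
grasp_force: 0.0
[ 0.2161 -0.0002] [0.7381 0.1173]
[3] -0.1 -0.0 27 0 -0.001 -0.001 0; -0.0 -0.0 27 0 -0.001 -0.001 0; -0.0 -0.0 27 0 -0.001 -0.001 0
```

View pics/s5.png

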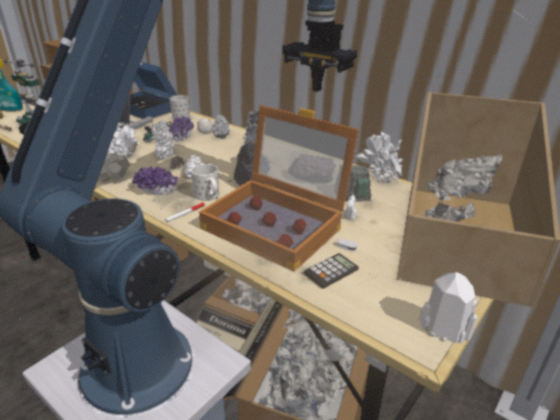

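```bash
python3 -m jog '0 0 27 0 0 0 0; 0 0 27 0 0 0 0; 0 0 25 0 0 0 0; 0 0 0 0 0 0 0'
python3 - <<'E'
from h import *
s=read_state(); p=np.r_[wc(s['position'])[0],s['position'][2]-.022]; print(p)
for th in np.arange(1.75,-.06,-.1):
    q=tip(th); d=(q-p)*1000; p=q; print(f'{th:.2f}: {-d[0]:.1f} 0 {-d[1]:.1f}',q)
E
```

```text
time_s: 24.85
position: [0.7352, 0.1176, 0.2839]
tcp_rot: [[-0.998, -0.056, -0.006], [-0.056, 0.998, -0.001], [0.006, -0.0, -1.0]]
force: [0.2, 0.5, 0.4]
opening: 0.0
grasp_force: 0.0
[0.2116 0.2619]
1.75: 39.5 0 -2.9 [0.1721 0.2648]
1.65: 20.9 0 -3.7 [0.1512 0.2685]
1.55: 21.2 0 -1.6 [0.1301 0.2702]
1.45: 21.2 0 0.5 [0.1089 0.2697]
1.35: 21.1 0 2.6 [0.0878 0.267 ]
1.25: 20.7 0 4.7 [0.0671 0.2623]
1.15: 20.1 0 6.7 [0.047  0.2556]
1.05: 19.3 0 8.7 [0.0277 0.2469]
0.95: 18.4 0 10.6 [0.0093 0.2363]
0.85: 17.2 0 12.4 [-0.0079  0.2239]
0.75: 15.9 0 14.0 [-0.0238  0.2098]
0.65: 14.4 0 15.6 [-0.0382  0.1943]
0.55: 12.8 0 16.9 [-0.051   0.1773]
0.45: 11.0 0 18.1 [-0.062   0.1592]
0.35: 9.2 0 19.1 [-0.0712  0.1401]
0.25: 7.2 0 19.9 [-0.0784  0.1201]
0.15: 5.2 0 20.6 [-0.0836  0.0996]
0.05: 3.1 0 21.0 [-0.0867  0.0786]
-0.05: 1.0 0 21.2 [-0.0877  0.0574]
```

```bash
python3 -m jog '13 0 -1 0 0 0 0; 13 0 -1 0 0 0 0; 13 0 -1 0 0 0 0; 11 0 -2 0 0 0 0; 10 0 -2 0 0 0 0; 21 0 -1.5 0 0 0 0; 21 0 0.5 0 0 0 0; 21 0 2.5 0 0 0 0'
python3 - <<'E'
from h import *
s=read_state(); print(wc(s['position']),s['position'][2]-.022,s['force'])
capture('scene'); print([(wc(d['at']),d['at'],d['conf']) for d in place_of('scene','lid_tab')[:2]])
E
```

```text
time_s: 25.85
position: [0.6149, 0.1105, 0.2929]
tcp_rot: [[-0.998, -0.056, 0.003], [-0.056, 0.998, -0.001], [-0.003, -0.001, -1.0]]
force: [1.8, 0.4, 2.4]
opening: 0.007
grasp_force: 1.4
[0.0911 0.0002] 0.2709492931430569 [1.7761 0.3511 2.3505]
[(array([0.0742, 0.0015]), [0.598, 0.1108, 0.2931], 0.93), (array([-0.0009,  0.0008]), [0.5231, 0.1057, 0.0108], 0.39)]
```

```bash
python3 -m jog '21 0 7 0 0 0 0; 20 0 8 0 0 0 0; 19 0 9 0 0 0 0; 18 0 10.5 0 0 0 0; 17 0 12.5 0 0 0 0; 16 0 14 0 0 0 0; 14.5 0 15.5 0 0 0 0; 13 0 17 0 0 0 0'
python3 - <<'E'
from h import *
s=read_state(); p=np.r_[wc(s['position'])[0],s['position'][2]-.022]; print(p,s['force'])
capture('scene'); print([(wc(d['at']),d['at'],d['conf']) for d in place_of('scene','lid_tab')[:2]])
for th in (.45,.35,.25,.15,.05,0):
    q=tip(th); d=(q-p)*1000; p=q; print(f'{th:.2f}: {-d[0]:.1f} 0 {-d[1]:.1f}',q)
E
```

```text
time_s: 26.95
position: [0.4764, 0.1028, 0.198]
tcp_rot: [[-0.998, -0.056, -0.001], [-0.056, 0.998, -0.0], [0.001, -0.0, -1.0]]
force: [0.7, -0.4, 0.3]
opening: 0.005
grasp_force: 0.7
[-0.0476  0.176 ] [ 0.7499 -0.4106  0.3073]
[(array([-0.083 ,  0.0013]), [0.4411, 0.1015, 0.1869], 0.85)]
0.45: 14.4 0 16.8 [-0.062   0.1592]
0.35: 9.2 0 19.1 [-0.0712  0.1401]
0.25: 7.2 0 19.9 [-0.0784  0.1201]
0.15: 5.2 0 20.6 [-0.0836  0.0996]
0.05: 3.1 0 21.0 [-0.0867  0.0786]
0.00: 0.8 0 10.6 [-0.0875  0.068 ]
```

```bash
python3 -m jog '14 0 17 0 0 0 0; 9 0 19 0 0 0 0; 7 0 20 0 0 0 0; 5 0 20 0 0 0 0; 3 0 20 0 0 0 0; 1 0 8 0 0 0 0; 0 0 3 0 0 0 0; 0 0 1 0 0 0 0; 0 0 0 0 0 0 0'
python3 - <<'E'
from h import *
s=read_state(); print(wc(s['position']),s['position'][2]-.022)
snap('scene','s6'); print([(wc(d['at']),d['at'],d['conf']) for d in place_of('scene','lid_tab')[:2]])
E
```

```text
time_s: 28.18
position: [0.4383, 0.1006, 0.0906]
tcp_rot: [[-0.998, -0.056, 0.001], [-0.056, 0.998, -0.0], [-0.001, -0.0, -1.0]]
force: [-0.2, -0.5, -0.2]
opening: 0.008
grasp_force: 0.0
[-0.0858  0.0005] 0.0686155153288387
[(array([-0.121 ,  0.0046]), [0.4029, 0.1026, 0.0603], 0.91)]
```

```bash
python3 -m jog '0 0 1.5 0 0 0 0; 0 0 1 0 0 0 0; 0 0 0 0 0 0 0'
```

```text
time_s: 28.65
position: [0.4384, 0.1006, 0.09]
tcp_rot: [[-0.998, -0.056, 0.003], [-0.056, 0.998, -0.001], [-0.003, -0.001, -1.0]]
force: [-3.5, -0.9, 21.8]
opening: 0.005
grasp_force: 11.3
```

Firm stop at 22 N: the lid is closed on the walls. Back off and check.

```bash
python3 -m jog '0 0 -3 0 0 0 0; 0 0 -20 0 0 0 0; 0 0 -50 0 0 0 0; 0 0 -60 0 0 0 0; 0 0 -60 0 0 0 0; 0 0 0 0 0 0 0'
python3 - <<'E'
from h import *
for cam in('scene','top'):
    snap(cam,cam+'7')
    for n in ['lid_tab']+[f'garnet{i}_c' for i in range(1,6)]: print(cam,n,[(wc(d['at']),d['at'][2],round(d['conf'],2)) for d in place_of(cam,n)[:2]])
    print([(n,np.round(place_of(cam,n)[0]['at'],3)) for n in('mug','calculator','loupe','marker_pen') if place_of(cam,n)])
E
```

```text
time_s: 29.4
position: [0.4408, 0.1007, 0.2852]
tcp_rot: [[-0.998, -0.056, 0.012], [-0.056, 0.998, -0.001], [-0.012, -0.001, -1.0]]
force: [-0.2, 0.0, -0.5]
opening: -0.001
grasp_force: 0.0
scene lid_tab [(array([-0.1217,  0.0011]), 0.0626, 0.62)]
scene garnet1_c []
scene garnet2_c [(array([-0.1215,  0.0012]), 0.0663, 0.6)]
scene garnet3_c []
scene garnet4_c []
scene garnet5_c []
[('mug', array([ 0.538,  0.368, -0.   ])), ('calculator', array([ 0.475, -0.127,  0.   ])), ('loupe', array([ 0.588, -0.104,  0.004])), ('marker_pen', array([0.428, 0.348, 0.   ]))]
top lid_tab []
top garnet1_c []
top garnet2_c []
top garnet3_c []
top garnet4_c []
top garnet5_c []
[('mug', array([ 0.538,  0.367, -0.001])), ('calculator', array([ 0.475, -0.135, -0.   ])), ('loupe', array([ 0.588, -0.112,  0.002])), ('marker_pen', array([0.423, 0.349, 0.001]))]
```

View pics/scene7.png

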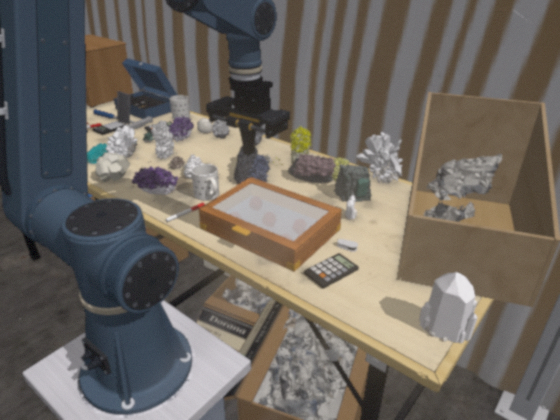

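The lid is flat on the case, with the tab at about (242, 230). The garnets show faintly through the pane, still spread out, and the things around the case are where they were.

```bash
python3 -c "
from rig import *
print(hand_in())"
```

```text
the job is handed in; nothing more can be done
None
```

The job is handed in at about 29 s: by the last measurements the five garnets lie spread with at least 80 mm between centres, the lid was closed gently onto the walls, and nothing around the case moved; no verdict came back.

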